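Bond two rock slabs in the lever press of a specimen laboratory

ROBOT

A 7-joint arm with a two-finger parallel gripper is mounted at the origin on the work surface. World frame = base frame: x ahead of the robot, y to its left, z up, the work surface at z = 0. Lengths are in m, angles in rad, forces in N, time in s.
With the tool pointing down it reaches from about 0.425 to 0.95 m from the base axis. Payload 4.7 kg.
Tool frame: the origin (TCP) lies at the very end of the fingers, on their centre line; the grasp point (between the pads) lies 19 mm behind it; y points along the fingers, x is the direction in which the jaws open and shut, and the axes are right-handed (so a half turn about y gives the same grasp; the last joint's range is limited). The gripper opens to 85 mm and grips with 20 to 120 N. Pads are 22 mm wide; open, the fingers measure 114 mm over their backs; the gripper's body (76 mm by 85 mm) begins 54 mm behind the grasp point. The pads swing forward as they close: fully open they stand 13 mm farther back than shut.
Start: joints at [1.201, 0.469, -0.049, 1.532, 0.024, 1.141, -0.082], TCP at [0.226, -0.636, 0.231] pointing down, gripper open.
Joint ranges: [-2.59, 2.59], [-0.33, 1.99], [-1.39, 1.29], [0.1, 2.45], [-1.04, 4.18], [0.21, 1.99], [-2.66, 2.66]. Speed limits (rad/s): [2.57, 2.57, 3.14, 3.14, 3.14, 3.14, 3.14].

INTERFACE

Orientations are given as a unit quaternion [w, x, y, z].
In Python, from rig import r, snapshot gives the robot as it stands.
- The arm moves only by the shell command python3 -m creep 'ROWS'. ROWS is JSON, a list of rows, each an object of numbers: "wx", "wy", "wz": the turn, a rotation vector about the tool's x, y, z in rad; "dx", "dy", "dz": the shift along the tool's x, y, z in m; "claw": the closure, from 0 (fully open) to 1 (shut). In form: [{"wx": .., "wy": .., "wz": .., "dx": .., "dy": .., "dz": .., "claw": ..}, ...]. A call has exactly 5 rows; each row is the pose to reach, as a shift and turn from the pose commanded when the call began, along the tool's axes at that moment; what a row does not reach only later rows make up. A row lasts 1/10 s, in which the tool goes at most 50 mm and 8.59 degrees, less where a joint would pass 70% of its speed; a pose out of reach is approached as far as the arm can. A call with a gripper value outside its range is refused whole. The fingers move at their own pace and stop on an object; the grip force is fixed at half the most. Time passes only in rows, so rows that repeat a pose let the fingers close, or fill a call up. It gives the time, the measured TCP pose, the force and the opening at its end, in the units of the state.
- r.read_state(): the state, without advancing time (a new reading comes with each control period).
- snapshot(name): name is "scene" or "top"; returns a dict with "img" (480x640x3 uint8, red, green, blue), "range_z" (480x640 float32, m along the optical axis (not along the pixel's ray), 0 where there is no reading), "camera_matrix" (3x3 intrinsics, pixels), "extrinsics" (4x4, takes a point from camera to world coordinates). Camera axes: x right, y down, z forward; pixel columns grow to the right and rows downward; lengths in m; the calibration is good to about 2 mm. A picture is of the moment at which its call begins.
- r.hand_in(): hands the job in, once; it reports no verdict.
The state is a dict: "clock": time; "joint_pos": joint angles; "dq": joint speeds; "joint_efforts": joint torques, N m; "eef_pos": TCP position; "orientation": TCP orientation; "ft_force": force on the tool from outside, world axes, zero at the start; "torque": the same for the moment, N m; "gripper_width": finger opening in m.
Only numpy, scipy, OpenCV 4.12 (cv2) and the standard library are available. Lean on these libraries where they do the work, as an engineer would, in place of code of your own. Each camera call takes 0.05 s, during which the arm holds its last target. There are 200 camera calls.

TASK

First lay the dark slate slab and the sandy slab flat in the press's recesses of matching shape, the long one lengthwise and the short one crosswise, setting them down rather than dropping them, and let go of them. Only then flip the red safety catch fully over sideways, away from the recesses, and after that pull the lever by its black bar towards the robot, all the way down until both rubber pads squeeze the slabs and it meets its stop. Finish while still holding the lever down there with the fingers on the bar (it springs back when let go), and do not disturb the other things on the table or force the lever against the closed catch.

Things in the scene. Friction and masses are not known exactly. Their poses are not given: they have to be found in the camera images.
- slab_long: dark slate-grey slab, 72 x 26 x 18 mm (long side along its x), 90 g; origin at the centre of its underside. It lies flat on the table to the robot's left and goes in the long recess, either way round
- slab_short: sandy brown slab, 46 x 30 x 18 mm (46 along its x), 65 g; origin at the centre of its underside. It lies flat on the table to the left and goes in the crosswise recess, either way round
- press: fixed bonding press, green base 235 x 315 mm, -x to the robot; origin on the table. In its frame (mm): bed around (-70, 0), shaft along y at x 60, z 50; the lever turns in the plane y -155, the catch in front of it. The open blue clamp arm with the pads (y -60 to 60) stands upright over the shaft, 200 high, and comes down on the bed with the lever
- recess_long (a point): centre of the floor of the long recess, axes as the press. Recess 82 mm along press x, 34 mm along press y, 7 mm deep; its floor is 20 mm above the table, so the rim is at 27 mm and a seated slab stands 11 mm proud
- recess_short (a point): centre of the floor of the crosswise recess, axes as the press; 80 mm to the right (-y of the press) of the long one. Recess 39 mm along press x, 56 mm along press y (the slab's 46 mm side goes along press y), 7 mm deep, floor 20 mm above the table
- catch (a joint): red safety catch: 0 = upright, propping the lever (starts 0 to 0.1 rad); grows as it flips outward, to the press's -y side; stop at 1.5 rad, lying down. Hinge along press x at press (0, -155, 30) mm. Once past about 0.4 rad it falls over by its own weight and stays; flipping takes under 1 N. Closed, it lets the lever turn only about 0.1 rad
- catch_tab (a point): top end of the catch's red post (14 mm along press x, 12 mm along press y, 100 mm long, hinged at its foot; top 130 mm above the table when upright). 25 to 39 mm below the top a red prop, 12 mm wide, runs 70 mm from the post to the lever (press +x). Push the post from its inner (+y) side; 45 mm are free there
- lever (a joint): lever with clamp arm: 0 = open (lever leaning 0.4 rad back from upright, away from the robot), grows as it is pulled to the robot and down; pads touch the seated slabs at 1.42 rad, stop at 1.5 rad. A spring returns it: pull of 2 to 4 N at the bar on the way, rising to about 10 N at the stop, across the lever
- lever_bar: black round bar (a sleeve that turns on its own axis), 16 mm diameter, 70 mm long, parallel to press y, sticking out to the right (-y) from the lever's end. Origin at the centre of the bar. Open it is 179 mm above the table, at the stop about 113 mm; it runs on a circle of 140 mm radius about shaft and can be pinched from above across the bar
- shaft (a point): point on the lever's pivot axis (parallel to press y), 50 mm above the table, level with the middle of the bar; axes as the press. The bar lies at shaft + 140 mm x (sin(0.4 - q) along press x, cos(0.4 - q) up), q the lever's joint value
- pad_long: round rubber pad, 22 mm across, on the clamp arm, sprung (0.35 N per mm, 13 mm travel); presses the long slab when the lever is down. Origin at the centre of its face
- pad_short: the like pad for the short slab
- chip: flat reddish rock offcut 50 x 42 x 12 mm, bystander
- ammonite: round terracotta-coloured fossil, 68 mm across, 18 mm high, bystander
- glue: white glue bottle with blue cap, 40 mm across, 100 mm tall, bystander
- brush: 180 mm wooden-handled brush, bystander; origin under its middle
- dish: white shallow dish, 84 mm across, 20 mm high, bystander
- jar: amber jar with black cap, 56 mm across, 70 mm tall, bystander
Things that resemble listed ones, but are neither listed nor needed, are in the scene too. What is shaped like the slab_long but blue, green or pink is not meant.

How it is judged:
By the outcome, as a careful person would: the job done as asked, in the order asked, and still so for the second after the job is handed in, while the arm keeps its last pose, push and grip.
It also fails if it takes over 72 s, if anything falls off the work surface, if the arm or the gripper's body presses on something with over 40 N, if the wrist force passes 120 N, or if a joint passes its speed limit or range.

## Working session

There is one attempt and no reset: what is moved stays moved. The work goes in short steps, Python scripts to look and compute and a shell command to move; the robot and the scene stay as the last step left them, time stands still between calls to the robot, and variables do not carry over. Pictures are saved under pics/ and viewed, about 8 in all and at most 12, crops included, and the job is handed in when it is done.

```bash
ls; mkdir -p pics
python3 - <<'E'
from rig import r, snapshot
import cv2,numpy as np
for n in("scene","top"):
    s=snapshot(n); np.savez(f"pics/{n}0.npz",**s); cv2.imwrite(f"pics/{n}0.png",s["img"][:,:,::-1])
    print(n,s["camera_matrix"].tolist(),s["extrinsics"].round(4).tolist())
print(r.read_state())
E
```

```text
pics
scene [[578.0759769958228, 0.0, 324.2355821599327], [0.0, 578.0759769958228, 241.05007625936227], [0.0, 0.0, 1.0]] [[-0.8632, 0.3178, -0.3922, 1.0782], [0.5047, 0.5325, -0.6795, 1.0972], [-0.0071, -0.7845, -0.6201, 1.1117], [0.0, 0.0, 0.0, 1.0]]
top [[453.6991072536005, 0.0, 315.3073662542017], [0.0, 453.6991072536005, 245.77034468027855], [0.0, 0.0, 1.0]] [[0.0072, -0.9895, 0.1446, 0.2539], [-0.9999, -0.0094, -0.0145, 0.0189], [0.0157, -0.1445, -0.9894, 1.442], [0.0, 0.0, 0.0, 1.0]]
{'clock': 0.1, 'joint_pos': array([ 1.20106201,  0.46937718, -0.04860704,  1.53355741,  0.02408815,
        1.14097543, -0.08232592]), 'dq': array([ 9.73615825e-04, -6.01147637e-04,  1.08659065e-05, -2.24785016e-03,
        5.92606853e-04,  2.64871989e-03, -2.15325103e-04]), 'joint_efforts': array([-7.39469997e-04, -5.11517286e+01, -4.70730057e-02, -2.38391912e+01,
        1.07955508e-02,  4.40142161e-03,  1.69519507e-05]), 'eef_pos': array([ 0.2254882 , -0.63568234,  0.23036255]), 'orientation': array([ 0.57789638, -0.57721427,  0.40846646, -0.40744892]), 'ft_force': array([-0.42626002,  0.42879408,  0.8961354 ]), 'torque': array([ 0.03793681,  0.07861749, -0.00635237]), 'gripper_width': 0.08565441958084903}
```

View pics/top0.png

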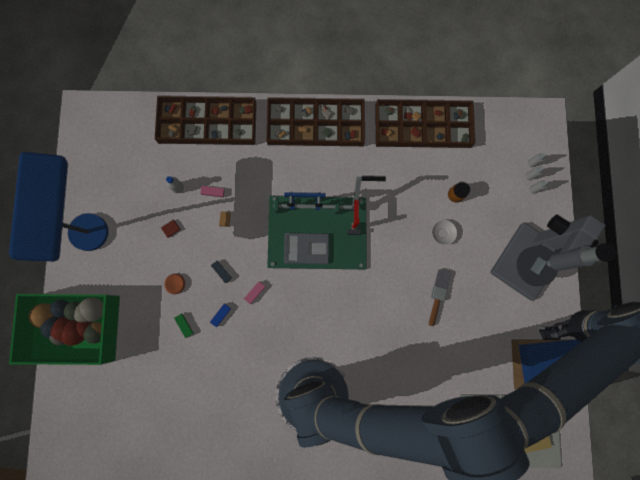

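View pics/scene0.png

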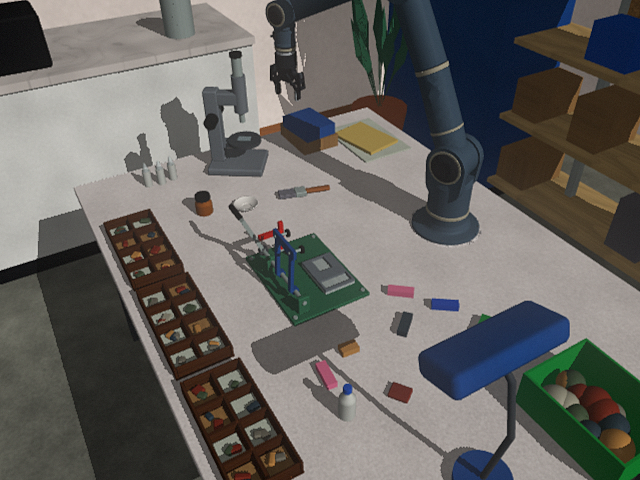

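```bash
cat > h.py <<'E'
import numpy as np,cv2
def load(n): return dict(np.load(f"pics/{n}.npz"))
def ray(s,uv,z):
    uv=np.atleast_2d(np.asarray(uv,float)); K=s["camera_matrix"];E=s["extrinsics"]
    d=np.c_[(uv[:,0]-K[0,2])/K[0,0],(uv[:,1]-K[1,2])/K[1,1],np.ones(len(uv))]@E[:3,:3].T
    return E[:3,3]+d*((z-E[2,3])/d[:,2])[:,None]
def proj(s,p):
    E=s["extrinsics"];q=(np.atleast_2d(p)-E[:3,3])@E[:3,:3];K=s["camera_matrix"]
    return np.c_[q[:,0]/q[:,2]*K[0,0]+K[0,2],q[:,1]/q[:,2]*K[1,1]+K[1,2]]
def cloud(s):
    v,u=np.mgrid[:480,:640];K=s["camera_matrix"];E=s["extrinsics"];z=s["range_z"]
    return np.dstack([(u-K[0,2])/K[0,0]*z,(v-K[1,2])/K[1,1]*z,z])@E[:3,:3].T+E[:3,3]
E
python3 - <<'E'
from h import *
t=load("top0");P=cloud(t);img=t["img"]
for n,(u,v) in dict(long=(221,271),short=(225,218),chip=(171,228),pink=(256,292)).items():
    w=np.s_[v-18:v+19,u-18:u+19]
    Z=P[w][...,2]; m=((Z>.009)).astype(np.uint8)
    k,l=cv2.connectedComponents(m); m=(l==l[18,18])
    vv,uu=np.nonzero(m); X=ray(t,np.c_[uu+u-18,vv+v-18],.018)[:,:2]
    rc=cv2.minAreaRect((X*1000).astype(np.float32)); print(n,m.sum(),X.mean(0).round(4),rc,np.median(Z[m]),img[v,u], P[v-16,u-16,2])
# heights across press
print((P[190:275:5,265:372:6,2]*1000).round().astype(int))
c=cv2.resize(img[165:280,150:400][:,:,::-1],None,fx=3.2,fy=3.2,interpolation=cv2.INTER_CUBIC)
s=load("scene0")["img"][190:330,220:380][:,:,::-1]; s=cv2.resize(s,None,fx=2.6,fy=2.6,interpolation=cv2.INTER_CUBIC)
o=np.zeros((c.shape[0]+0,800,3),np.uint8); o[:c.shape[0],:]=c[:, :800]
o=np.clip(o*1.6,0,255).astype(np.uint8); cv2.imwrite("pics/c1.png",o)
E
```

```text
long 201 [0.3794 0.294 ] ((379.2104187011719, 293.7545471191406), (73.8727798461914, 26.742998123168945), 40.65345001220703) 0.018810610016483986 [39 47 51] 0.0022851376565427017
short 146 [0.5479 0.2888] ((548.5176391601562, 288.7200622558594), (32.24308395385742, 46.49992370605469), 87.31126403808594) 0.01800729778740706 [97 73 48] 0.002374011893988559
chip 169 [0.5149 0.459 ] ((514.3911743164062, 458.5406799316406), (41.76140594482422, 48.39683532714844), 35.51335906982422) 0.012349643668518429 [71 34 28] 0.006430392058483614
pink 202 [0.3141 0.1882] ((314.31011962890625, 187.94155883789062), (27.184215545654297, 71.31753540039062), 49.884212493896484) 0.018048405882541863 [123  71  88] -0.00040685688412511745
[[  2  -3   0   4   2   2   0  -3   4  -3  -2  -5  -1   0  -3 138   2  -3]
 [ -3  -6   4  -4 187 187 190 193 192 192 186   1   0   4  -3 109   0  -3]
 [ -3   8  64   9  17  16  19   9   8 182  16  12  59  17   9 104  15  -5]
 [  1  12  64  58 183  56  61  55  58 190  53  59  62  53  56 102  11  -1]
 [ -5   9  50  13   9  13  16  16  10  14  13  16  62  18   6 104  14  -8]
 [
[... 198 characters left out ...]
 16   6  16  89  19  -4]
 [ -2  14  15  14  10  14  11  11   8  11  11  11  12  13  36  37  13  -2]
 [  3  12  13  12  20  22  23  28  24  24  25  11  17  13  15   7  13  -1]
 [ -1  15  10  16  18  22  30  27  26  21  24   8  16  15  12  10  12  -4]
 [ -1  17   7  12  20  22  33  23  16  18  23  14  12  11  16  11  14  -1]
 [ -1  15   9  12  26  15  29  24  22  18  25   9  14  10  11  17  11   2]
 [  5  12  15  15  17  20  24  28  27  31  24  16  14  12  11  15  11  -1]
 [  1  14  13  14  20  22  29  26  28  24  26  11  11   8  11   9   9   2]
 [  3  13   9  12  12  11  15  15  15  15  13  15  15  14   8  14  13  -4]
 [ -1  -4  -4   3   0  -4   2  -1   0   0   4   4   2   0  -7   6  -3  -3]]
```

View pics/c1.png

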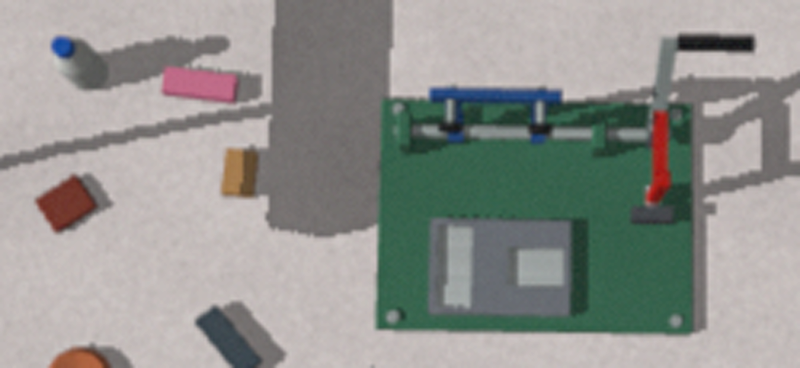

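Run:
```python
from h import *
def rects(n,roi,z_bed=.027):
    t=load(n);img=t["img"].astype(int);R,G,B=img[...,0],img[...,1],img[...,2]
    m=np.zeros(R.shape,bool);u0,u1,v0,v1=roi;m[v0:v1,u0:u1]=1
    green=m&(G>R+15)&(G>B+8)
    red=m&(R>100)&(G<60)
    # bed: non-green inside region
    cl=cv2.morphologyEx(green.astype(np.uint8),cv2.MORPH_CLOSE,np.ones((3,3)))
    cs,_=cv2.findContours(cl,cv2.RETR_CCOMP,cv2.CHAIN_APPROX_NONE)
    cs=sorted(cs,key=cv2.contourArea)[::-1][:3]
    for i,c in enumerate(cs):
        X=ray(t,c[:,0,:],.013 if i==0 else .027)[:,:2]*1000
        print(n,"green" if i==0 else "bed?",cv2.contourArea(c),np.round(cv2.minAreaRect(X.astype(np.float32))[0],1),np.round(cv2.minAreaRect(X.astype(np.float32))[1:][0],1),cv2.minAreaRect(X.astype(np.float32))[2].__round__(2))
    bb=cv2.boundingRect(cs[1]); 
    k,l,st,ce=cv2.connectedComponentsWithStats(((R>95)&(G>100)&m&~green).astype(np.uint8))
    for i in range(1,k):
        if st[i,4]>60:
            vv,uu=np.nonzero(l==i);X=ray(t,np.c_[uu,vv],.02)[:,:2]*1000
            rc=cv2.minAreaRect(X.astype(np.float32));print("floor",st[i,:4],st[i,4],np.round(rc[0],1),np.round(rc[1],1),round(rc[2],2),img[vv,uu].mean(0).round())
    if n=="top0":
        for nm,mm,z in(("red",red,.13),("black",m&(img.max(2)<45)&(np.arange(640)>358)&(np.arange(480)[:,None]<185),.179)):
            vv,uu=np.nonzero(mm);X=ray(t,np.c_[uu,vv],z)[:,:2]*1000;rc=cv2.minAreaRect(X.astype(np.float32));print(nm,len(X),[np.round(a,1) for a in rc])
    print(img[245,285:335:2].tolist() if n=="top0" else "")
rects("top0",(268,390,170,268))
rects("scene0",(243,368,228,325))
```

```text
top0 green 5578.0 [508.2  -5.7] [311.1 230.8] 89.71
top0 bed? 1529.5 [453.5  21.3] [101.8 157.7] 0.57
top0 bed? 47.0 [606.6  30.6] [16.4 54.3] 0.64
floor [272 170 118  26] 2373 [669.2 -50.5] [ 83.4 380.1] 0.7 [121. 116. 115.]
floor [370 202  18  20] 236 [ 573.9 -203.9] [47.9 70.2] 16.7 [119. 114. 113.]
floor [370 222  20  46] 821 [ 468.2 -207.2] [144.6  61.2] 0.5 [122. 117. 116.]
floor [289 244   8  16] 95 [442.7  70. ] [47.9 22.1] 0.77 [100. 103. 103.]
floor [312 244  13  10] 83 [453.  -10.5] [28.8 38. ] 0.48 [ 98. 102. 101.]
red 63 [array([ 542.6, -119.5]), array([13.4, 82.6]), np.float64(82.1)]
black 95 [array([ 637.4, -164.5]), array([11.9, 63.7]), np.float64(0.7)]
[[65, 68, 71], [61, 62, 61], [71, 72, 73], [97, 101, 100], [98, 100, 100], [98, 100, 100], [80, 83, 84], [66, 69, 73], [65, 67, 72], [64, 67, 71], [66, 69, 73], [65, 67, 71], [59, 60, 61], [70, 72, 73], [98, 102, 101], [98, 101, 101], [97, 100, 100], [96, 100, 99], [97, 100, 99], [98, 102, 101], [93, 96, 95], [62, 66, 68], [25, 40, 33], [24, 38, 30], [26, 45, 35]]
scene0 green 4202.5 [ 5.086e+02 -5.000e-01] [320.5 234.6] 89.72
scene0 bed? 1401.0 [457.6  34.1] [162.6 111.6] 89.54
scene0 bed? 100.0 [544.9 -59.9] [107.7  17.6] 63.04
floor [243 228  32  12] 205 [ 545.9 -237.9] [55.9 97.5] 59.14 [149. 144. 140.]
floor [282 228  86  63] 2126 [427.6 -42.1] [283.9 263.2] 56.37 [164. 157. 152.]
floor [262 237  13  11] 78 [ 526.9 -181.8] [36.1 45.2] 17.62 [158. 150. 145.]
floor [243 241  21  13] 154 [ 583.2 -189.4] [49.6 64.1] 30.85 [149. 146. 141.]
floor [312 258  18  13] 128 [451.2 -12.2] [31.6 50.7] 2.47 [121. 126. 123.]
floor [243 269  49  56] 1561 [687.4  23.5] [261.6 107.9] 89.45 [162. 155. 151.]
floor [322 273  27  15] 186 [450.9  68.6] [28.9 75.1] 88.85 [121. 126. 123.]
floor [326 280  29  15] 88 [453.1 100.5] [10.4 96.2] 89.49 [127. 134. 131.]
floor [337 296  31  29] 554 [471.7 190.3] [105.7  79.4] 56.36 [164. 158. 153.]
```

Run:
```python
from h import *
out=[]
for n in("top0","scene0"):
    t=load(n);g=t["img"].astype(np.float32)
    xs=np.arange(.385,.520,.0005);ys=np.arange(.125,-.07,-.0005)
    # plane z=.027, rows = +x up
    X,Y=np.meshgrid(xs[::-1],ys,indexing="ij")
    uv=proj(t,np.c_[X.ravel(),Y.ravel(),np.full(X.size,.027)]).astype(np.float32).reshape(*X.shape,2)
    w=cv2.remap(g,uv[...,0],uv[...,1],cv2.INTER_CUBIC)
    out.append(np.clip(w*1.5,0,255).astype(np.uint8))
o=np.vstack(out);o=cv2.copyMakeBorder(o,0,0,0,0,cv2.BORDER_CONSTANT)
for i in range(2):
  for k in range(0,390,20): o[i*270:i*270+(12 if k%100==0 else 6),k]=(255,0,0)   # every 10mm y from .125
  for k in range(10,270,20): o[i*270+k,:(12 if (k-10)%100==0 else 6)]=(255,0,0)  # x=.5195-.0005k
cv2.imwrite("pics/bed.png",cv2.resize(o,None,fx=1.1,fy=1.1)[:,:,::-1]); print(o.shape)
```

```text
(540, 390, 3)
```

View pics/bed.png

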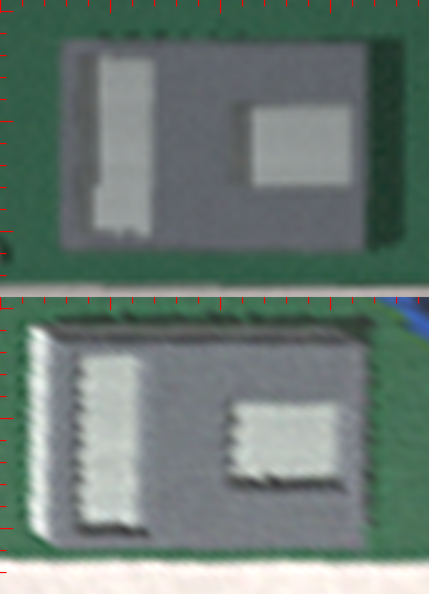

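Top: dark slab (221,271), sandy slab (225,218), bed with recesses around (307,250), red post (356,213) and bar (373,178). The rectified bed puts the recess centres at about (0.453, 0.0725) and (0.453, -0.0085), with yaw about 0.

```bash
cat >> h.py <<'E'
from scipy.spatial.transform import Rotation as Ro
def plan(wps,start=None):
    """wps: (x,y,z,yaw_deg of tool x); prints tool-frame deltas, each from the one before"""
    if start is None:
        from rig import r
        s=r.read_state();q=s["orientation"];p=s["eef_pos"];R=Ro.from_quat([q[1],q[2],q[3],q[0]])
        print("t",round(s["clock"],1),"p",p.round(4),"yaw",np.degrees(np.arctan2(*R.as_matrix()[1::-1,0])).round(1),"F",s["ft_force"].round(1),"w",round(s["gripper_width"],4))
    else: p,R=start
    for x,y,z,a in wps:
        a=np.radians(a);c,s_=np.cos(a),np.sin(a)
        T=Ro.from_matrix(np.array([[c,-s_,0],[s_,c,0],[0,0,-1.]])[:,[0,2,1]]@np.eye(3)) if 0 else Ro.from_matrix(np.column_stack([[c,s_,0],[0,0,-1],[-s_,c,0]]))
        d=R.inv().apply(np.array([x,y,z])-p);w=(R.inv()*T).as_rotvec()
        print((x,y,z),"d",d.round(4),"w",w.round(4));p=np.array([x,y,z]);R=T
E
python3 -c "
from h import *
plan([(.40,-.46,.30,-70),(.50,-.23,.30,-60),(.50,.02,.28,-50),(.44,.22,.20,-49.35),(.3794,.2938,.06,-49.35),(.3794,.2938,.009,-49.35)])"
```

```text
t 0.1 p [ 0.2255 -0.6357  0.2304] yaw -70.5 F [-0.4  0.4  0.9] w 0.0857
(0.4, -0.46, 0.3) d [-0.1074 -0.0695  0.2232] w [ 0.     -0.0082 -0.0017]
(0.5, -0.23, 0.3) d [-0.1819  0.      0.1726] w [ 0.     -0.1745  0.    ]
(0.5, 0.02, 0.28) d [-0.2165  0.02    0.125 ] w [ 0.     -0.1745  0.    ]
(0.44, 0.22, 0.2) d [-0.1918  0.08    0.0826] w [ 0.     -0.0113  0.    ]
(0.3794, 0.2938, 0.06) d [-0.0955  0.14    0.0021] w [0. 0. 0.]
(0.3794, 0.2938, 0.009) d [0.    0.051 0.   ] w [0. 0. 0.]
```

```bash
python3 -m creep '[{"dx":-0.107,"dy":-0.07,"dz":0.223,"wy":-0.008},{"dx":-0.107,"dy":-0.07,"dz":0.223,"wy":-0.008},{"dx":-0.107,"dy":-0.07,"dz":0.223,"wy":-0.008},{"dx":-0.107,"dy":-0.07,"dz":0.223,"wy":-0.008},{"dx":-0.107,"dy":-0.07,"dz":0.223,"wy":-0.008}]'
python3 -m creep '[{"dx":-0.182,"dz":0.173,"wy":-0.175},{"dx":-0.182,"dz":0.173,"wy":-0.175},{"dx":-0.182,"dz":0.173,"wy":-0.175},{"dx":-0.182,"dz":0.173,"wy":-0.175},{"dx":-0.182,"dz":0.173,"wy":-0.175}]'
python3 -c "
from h import *
plan([(.50,.02,.28,-50),(.44,.22,.20,-49.35),(.3794,.2938,.06,-49.35),(.3794,.2938,.009,-49.35)])"
```

```text
t 0.1 p [ 0.2255 -0.6357  0.2304] yaw -70.5 F [-0.4  0.4  0.9] w 0.0857
(0.5, 0.02, 0.28) d [-0.5263 -0.0487  0.4779] w [-3.000e-04 -3.573e-01 -1.700e-03]
(0.44, 0.22, 0.2) d [-0.1918  0.08    0.0826] w [ 0.     -0.0113  0.    ]
(0.3794, 0.2938, 0.06) d [-0.0955  0.14    0.0021] w [0. 0. 0.]
(0.3794, 0.2938, 0.009) d [0.    0.051 0.   ] w [0. 0. 0.]$[0]: bad value
$[0]: bad value
```

The rows seem to need all seven keys.

```bash
python3 -m creep '[{"wx":0,"wy":-0.008,"wz":0,"dx":-0.107,"dy":-0.07,"dz":0.223,"claw":0.2},{"wx":0,"wy":-0.008,"wz":0,"dx":-0.107,"dy":-0.07,"dz":0.223,"claw":0.2},{"wx":0,"wy":-0.008,"wz":0,"dx":-0.107,"dy":-0.07,"dz":0.223,"claw":0.2},{"wx":0,"wy":-0.008,"wz":0,"dx":-0.107,"dy":-0.07,"dz":0.223,"claw":0.2},{"wx":0,"wy":-0.008,"wz":0,"dx":-0.107,"dy":-0.07,"dz":0.223,"claw":0.2}]'
python3 -c "
from h import *
plan([(.50,-.23,.3,-60),(.50,.02,.28,-50),(.44,.22,.20,-49.35),(.3794,.2938,.06,-49.35),(.3794,.2938,.009,-49.35)])"
```

```text
clock: 0.6
eef_pos: [0.3962, -0.4639, 0.2996]
orientation: [0.579, -0.579, 0.406, -0.405]
ft_force: [0.6, -0.6, 0.2]
gripper_width: 0.0687
t 0.6 p [ 0.3962 -0.4639  0.2996] yaw -70.0 F [ 0.6 -0.6  0.2] w 0.0687
(0.5, -0.23, 0.3) d [-0.1843 -0.0004  0.1775] w [ 0.0002 -0.1749 -0.0005]
(0.5, 0.02, 0.28) d [-0.2165  0.02    0.125 ] w [ 0.     -0.1745  0.    ]
(0.44, 0.22, 0.2) d [-0.1918  0.08    0.0826] w [ 0.     -0.0113  0.    ]
(0.3794, 0.2938, 0.06) d [-0.0955  0.14    0.0021] w [0. 0. 0.]
(0.3794, 0.2938, 0.009) d [0.    0.051 0.   ] w [0. 0. 0.]
```

```bash
python3 -m creep '[{"wx":0,"wy":-0.175,"wz":0,"dx":-0.182,"dy":0,"dz":0.173,"claw":0.2},{"wx":0,"wy":-0.175,"wz":0,"dx":-0.182,"dy":0,"dz":0.173,"claw":0.2},{"wx":0,"wy":-0.175,"wz":0,"dx":-0.182,"dy":0,"dz":0.173,"claw":0.2},{"wx":0,"wy":-0.175,"wz":0,"dx":-0.182,"dy":0,"dz":0.173,"claw":0.2},{"wx":0,"wy":-0.175,"wz":0,"dx":-0.182,"dy":0,"dz":0.173,"claw":0.2}]'
python3 -m creep '[{"wx":0,"wy":-0.175,"wz":0,"dx":-0.216,"dy":0.02,"dz":0.125,"claw":0.2},{"wx":0,"wy":-0.175,"wz":0,"dx":-0.216,"dy":0.02,"dz":0.125,"claw":0.2},{"wx":0,"wy":-0.175,"wz":0,"dx":-0.216,"dy":0.02,"dz":0.125,"claw":0.2},{"wx":0,"wy":-0.175,"wz":0,"dx":-0.216,"dy":0.02,"dz":0.125,"claw":0.2},{"wx":0,"wy":-0.175,"wz":0,"dx":-0.216,"dy":0.02,"dz":0.125,"claw":0.2}]'
python3 -m creep '[{"wx":0,"wy":-0.011,"wz":0,"dx":-0.192,"dy":0.08,"dz":0.083,"claw":0.35},{"wx":0,"wy":-0.011,"wz":0,"dx":-0.192,"dy":0.08,"dz":0.083,"claw":0.35},{"wx":0,"wy":-0.011,"wz":0,"dx":-0.192,"dy":0.08,"dz":0.083,"claw":0.35},{"wx":0,"wy":-0.011,"wz":0,"dx":-0.192,"dy":0.08,"dz":0.083,"claw":0.35},{"wx":0,"wy":-0.011,"wz":0,"dx":-0.192,"dy":0.08,"dz":0.083,"claw":0.35}]'
python3 -c "
from h import *
plan([(.3794,.2938,.06,-49.35),(.3794,.2938,.009,-49.35)])"
```

```text
clock: 1.1
eef_pos: [0.4954, -0.2345, 0.2992]
orientation: [-0.612, 0.612, -0.354, 0.353]
ft_force: [0.9, -0.0, 0.7]
gripper_width: 0.0685
clock: 1.6
eef_pos: [0.4948, 0.0146, 0.2792]
orientation: [-0.641, 0.641, -0.299, 0.299]
ft_force: [1.3, 0.5, -0.1]
gripper_width: 0.0685
clock: 2.1
eef_pos: [0.4326, 0.2168, 0.1981]
orientation: [-0.643, 0.644, -0.294, 0.292]
ft_force: [0.4, -1.1, -0.4]
gripper_width: 0.0555
t 2.1 p [0.4326 0.2168 0.1981] yaw -49.0 F [ 0.4 -1.1 -0.4] w 0.0555
(0.3794, 0.2938, 0.06) d [-0.0927  0.1383  0.0106] w [ 0.0014  0.0061 -0.0021]
(0.3794, 0.2938, 0.009) d [0.    0.051 0.   ] w [0. 0. 0.]
```

```bash
python3 -m creep '[{"wx":0,"wy":0.005,"wz":0,"dx":-0.093,"dy":0.13,"dz":0.01,"claw":0.35},{"wx":0,"wy":0.005,"wz":0,"dx":-0.093,"dy":0.13,"dz":0.01,"claw":0.35},{"wx":0,"wy":0.005,"wz":0,"dx":-0.093,"dy":0.13,"dz":0.01,"claw":0.35},{"wx":0,"wy":0.005,"wz":0,"dx":-0.093,"dy":0.13,"dz":0.01,"claw":0.35},{"wx":0,"wy":0.005,"wz":0,"dx":-0.093,"dy":0.13,"dz":0.01,"claw":0.35}]'
python3 -m creep '[{"wx":0,"wy":0,"wz":0,"dx":0,"dy":0,"dz":0,"claw":0.35},{"wx":0,"wy":0,"wz":0,"dx":0,"dy":0,"dz":0,"claw":0.35},{"wx":0,"wy":0,"wz":0,"dx":0,"dy":0,"dz":0,"claw":0.35},{"wx":0,"wy":0,"wz":0,"dx":0,"dy":0,"dz":0,"claw":0.35},{"wx":0,"wy":0,"wz":0,"dx":0,"dy":0,"dz":0,"claw":0.35}]'
python3 -c "
from h import *
plan([(.3794,.2938,.009,-49.35)])"
```

```text
clock: 2.6
eef_pos: [0.3809, 0.2903, 0.0682]
orientation: [-0.641, 0.643, -0.296, 0.295]
ft_force: [0.5, 0.3, 0.8]
gripper_width: 0.0554
clock: 3.1
eef_pos: [0.383, 0.2899, 0.0699]
orientation: [0.642, -0.641, 0.297, -0.297]
ft_force: [0.2, -0.1, -0.8]
gripper_width: 0.0555
t 3.1 p [0.383  0.2899 0.0699] yaw -49.7 F [ 0.2 -0.1 -0.8] w 0.0555
(0.3794, 0.2938, 0.009) d [-0.0054  0.0609 -0.0003] w [-0.0011 -0.0057  0.0005]
```

```bash
python3 -m creep '[{"wx":0,"wy":-0.005,"wz":0,"dx":-0.005,"dy":0.02,"dz":0,"claw":0.35},{"wx":0,"wy":-0.005,"wz":0,"dx":-0.005,"dy":0.045,"dz":0,"claw":0.35},{"wx":0,"wy":-0.005,"wz":0,"dx":-0.005,"dy":0.061,"dz":0,"claw":0.35},{"wx":0,"wy":-0.005,"wz":0,"dx":-0.005,"dy":0.061,"dz":0,"claw":0.35},{"wx":0,"wy":-0.005,"wz":0,"dx":-0.005,"dy":0.061,"dz":0,"claw":0.35}]'
python3 -m creep '[{"wx":0,"wy":0,"wz":0,"dx":0,"dy":0,"dz":0,"claw":0.6},{"wx":0,"wy":0,"wz":0,"dx":0,"dy":0,"dz":0,"claw":0.75},{"wx":0,"wy":0,"wz":0,"dx":0,"dy":0,"dz":0,"claw":0.9},{"wx":0,"wy":0,"wz":0,"dx":0,"dy":0,"dz":0,"claw":0.9},{"wx":0,"wy":0,"wz":0,"dx":0,"dy":0,"dz":0,"claw":0.9}]'
python3 - <<'E'
from h import *
from rig import snapshot
s=snapshot("scene");im=s["img"]
u,v=proj(s,[.38,.294,.02])[0].astype(int);print(u,v)
cv2.imwrite("pics/g1.png",cv2.resize(im[v-75:v+45,u-80:u+80,::-1],None,fx=3,fy=3))
plan([(.3794,.2938,.15,-49.35),(.453,.0725,.12,-90),(.453,.0725,.045,-90)])
E
```

```text
clock: 3.6
eef_pos: [0.3793, 0.2942, 0.0087]
orientation: [0.643, -0.643, 0.295, -0.295]
ft_force: [0.5, 0.1, -0.2]
gripper_width: 0.0554
clock: 4.1
eef_pos: [0.3799, 0.2945, 0.0096]
orientation: [0.643, -0.642, 0.295, -0.296]
ft_force: [-1.1, -0.9, 4.7]
gripper_width: 0.0238
403 320
t 4.2 p [0.3798 0.2945 0.0096] yaw -49.3 F [ 0.2 -1.1  5.9] w 0.024
(0.3794, 0.2938, 0.15) d [ 0.0003 -0.1404 -0.0005] w [-0.002   0.0001  0.0006]
(0.453, 0.0725, 0.12) d [ 0.2158  0.03   -0.0883] w [0.     0.7095 0.    ]
(0.453, 0.0725, 0.045) d [0.    0.075 0.   ] w [0. 0. 0.]
```

View pics/g1.png

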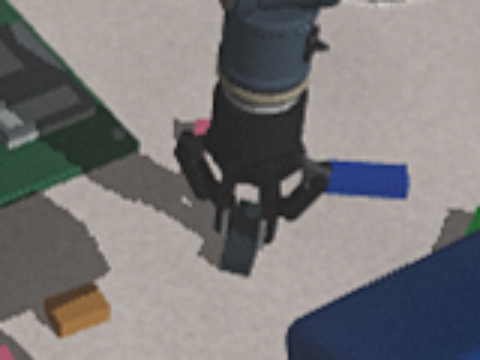

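Image: the fingers straddle the dark slab centrally (crop ~(240,235)). Lift, carry.

```bash
python3 -m creep '[{"wx":0,"wy":0,"wz":0,"dx":0,"dy":-0.02,"dz":0,"claw":0.9},{"wx":0,"wy":0,"wz":0,"dx":0,"dy":-0.05,"dz":0,"claw":0.9},{"wx":0,"wy":0,"wz":0,"dx":0,"dy":-0.09,"dz":0,"claw":0.9},{"wx":0,"wy":0,"wz":0,"dx":0,"dy":-0.11,"dz":0,"claw":0.9},{"wx":0,"wy":0,"wz":0,"dx":0,"dy":-0.11,"dz":0,"claw":0.9}]'
python3 -c "
from h import *
plan([(.453,.0725,.12,-90),(.453,.0725,.045,-90)])"
```

```text
clock: 4.65
eef_pos: [0.3809, 0.2955, 0.1217]
orientation: [0.645, -0.64, 0.294, -0.297]
ft_force: [-0.1, 0.1, -1.4]
gripper_width: 0.0238
t 4.7 p [0.3809 0.2955 0.1217] yaw -49.4 F [-0.1  0.1 -1.4] w 0.0238
(0.453, 0.0725, 0.12) d [ 0.2161  0.0013 -0.0905] w [-0.0074  0.7093 -0.0014]
(0.453, 0.0725, 0.045) d [0.    0.075 0.   ] w [0. 0. 0.]
```

```bash
python3 -m creep '[{"wx":0,"wy":0.14,"wz":0,"dx":0.04,"dy":0,"dz":-0.017,"claw":0.9},{"wx":0,"wy":0.285,"wz":0,"dx":0.085,"dy":0,"dz":-0.035,"claw":0.9},{"wx":0,"wy":0.43,"wz":0,"dx":0.13,"dy":0,"dz":-0.054,"claw":0.9},{"wx":0,"wy":0.57,"wz":0,"dx":0.175,"dy":0,"dz":-0.073,"claw":0.9},{"wx":0,"wy":0.709,"wz":0,"dx":0.216,"dy":0,"dz":-0.09,"claw":0.9}]'
python3 -m creep '[{"wx":0,"wy":0,"wz":0,"dx":0,"dy":0.02,"dz":0,"claw":0.9},{"wx":0,"wy":0,"wz":0,"dx":0,"dy":0.04,"dz":0,"claw":0.9},{"wx":0,"wy":0,"wz":0,"dx":0,"dy":0.06,"dz":0,"claw":0.9},{"wx":0,"wy":0,"wz":0,"dx":0,"dy":0.06,"dz":0,"claw":0.9},{"wx":0,"wy":0,"wz":0,"dx":0,"dy":0.06,"dz":0,"claw":0.9}]'
python3 - <<'E'
from h import *
from rig import snapshot
for n in("scene","top"):
    s=snapshot(n); np.savez(f"pics/{n}1.npz",**s)
    u,v=proj(s,[.453,.05,.03])[0].astype(int)
    c=s["img"][v-40:v+40,u-55:u+55,::-1];c=np.clip(cv2.resize(c,None,fx=3.6,fy=3.6,interpolation=cv2.INTER_CUBIC)*1.5,0,255).astype(np.uint8)
    o=c if n=="scene" else np.hstack([o,c])
cv2.imwrite("pics/p1.png",o)
plan([(.453,.0725,.04,-90),(.453,.0725,.0305,-90)])
E
```

```text
clock: 5.15
eef_pos: [0.4513, 0.0688, 0.1178]
orientation: [0.498, -0.499, 0.501, -0.501]
ft_force: [1.3, -0.3, -0.8]
gripper_width: 0.0243
clock: 5.65
eef_pos: [0.4511, 0.0715, 0.0581]
orientation: [-0.5, 0.501, -0.5, 0.499]
ft_force: [-0.2, -0.2, -0.6]
gripper_width: 0.0242
t 5.8 p [0.4522 0.0718 0.0591] yaw -89.9 F [ 1.5  0.4 -1. ] w 0.0241
(0.453, 0.0725, 0.04) d [-0.0007  0.0191  0.0008] w [-0.0013  0.0011 -0.0002]
(0.453, 0.0725, 0.0305) d [0.     0.0095 0.    ] w [0. 0. 0.]
```

View pics/p1.png

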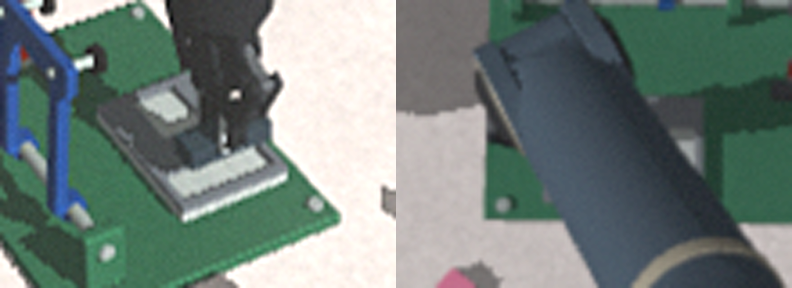

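Image: the slab is held above the long recess (crop left (225,155)), aligned. Lower gently.

```bash
python3 -m creep '[{"wx":0,"wy":0,"wz":0,"dx":-0.001,"dy":0.008,"dz":0.001,"claw":0.9},{"wx":0,"wy":0,"wz":0,"dx":-0.001,"dy":0.014,"dz":0.001,"claw":0.9},{"wx":0,"wy":0,"wz":0,"dx":-0.001,"dy":0.018,"dz":0.001,"claw":0.9},{"wx":0,"wy":0,"wz":0,"dx":-0.001,"dy":0.021,"dz":0.001,"claw":0.9},{"wx":0,"wy":0,"wz":0,"dx":-0.001,"dy":0.023,"dz":0.001,"claw":0.9}]'
python3 -m creep '[{"wx":0,"wy":0,"wz":0,"dx":0,"dy":0.002,"dz":0,"claw":0.9},{"wx":0,"wy":0,"wz":0,"dx":0,"dy":0.004,"dz":0,"claw":0.9},{"wx":0,"wy":0,"wz":0,"dx":0,"dy":0.006,"dz":0,"claw":0.9},{"wx":0,"wy":0,"wz":0,"dx":0,"dy":0.006,"dz":0,"claw":0.9},{"wx":0,"wy":0,"wz":0,"dx":0,"dy":0.006,"dz":0,"claw":0.9}]'
```

```text
clock: 6.25
eef_pos: [0.4525, 0.0725, 0.035]
orientation: [-0.5, 0.5, -0.5, 0.5]
ft_force: [-1.0, -0.2, -0.7]
gripper_width: 0.0241
clock: 6.75
eef_pos: [0.4528, 0.0725, 0.0296]
orientation: [0.5, -0.5, 0.5, -0.5]
ft_force: [-0.3, 0.2, 2.9]
gripper_width: 0.0237
```

```bash
python3 -m creep '[{"wx":0,"wy":0,"wz":0,"dx":0,"dy":0,"dz":0,"claw":0.6},{"wx":0,"wy":0,"wz":0,"dx":0,"dy":0,"dz":0,"claw":0.5},{"wx":0,"wy":0,"wz":0,"dx":0,"dy":0,"dz":0,"claw":0.5},{"wx":0,"wy":0,"wz":0,"dx":0,"dy":0,"dz":0,"claw":0.5},{"wx":0,"wy":0,"wz":0,"dx":0,"dy":-0.02,"dz":0,"claw":0.5}]'
python3 -m creep '[{"wx":0,"wy":0,"wz":0,"dx":0,"dy":-0.03,"dz":0,"claw":0.5},{"wx":0,"wy":0,"wz":0,"dx":0,"dy":-0.06,"dz":0,"claw":0.35},{"wx":0,"wy":0,"wz":0,"dx":0,"dy":-0.09,"dz":0,"claw":0.35},{"wx":0,"wy":0,"wz":0,"dx":0,"dy":-0.1,"dz":0,"claw":0.35},{"wx":0,"wy":0,"wz":0,"dx":0,"dy":-0.1,"dz":0,"claw":0.35}]'
python3 -c "
from h import *
plan([(.5485,.2887,.10,-92.7),(.5485,.2887,.009,-92.7)])"
```

```text
clock: 7.25
eef_pos: [0.4509, 0.0721, 0.0479]
orientation: [-0.499, 0.502, -0.501, 0.499]
ft_force: [0.0, 1.1, -0.0]
gripper_width: 0.0428
clock: 7.75
eef_pos: [0.4536, 0.0726, 0.1506]
orientation: [0.501, -0.499, 0.499, -0.501]
ft_force: [-0.4, 0.7, -0.1]
gripper_width: 0.0555
t 7.8 p [0.4536 0.0726 0.1506] yaw -90.0 F [-0.4  0.7 -0.1] w 0.0555
(0.5485, 0.2887, 0.1) d [-0.2161  0.051   0.0948] w [-0.0034  0.0476 -0.0002]
(0.5485, 0.2887, 0.009) d [0.    0.091 0.   ] w [0. 0. 0.]
```

```bash
python3 -m creep '[{"wx":0,"wy":0.01,"wz":0,"dx":-0.043,"dy":0.01,"dz":0.019,"claw":0.35},{"wx":0,"wy":0.02,"wz":0,"dx":-0.086,"dy":0.02,"dz":0.038,"claw":0.35},{"wx":0,"wy":0.03,"wz":0,"dx":-0.13,"dy":0.03,"dz":0.057,"claw":0.35},{"wx":0,"wy":0.04,"wz":0,"dx":-0.173,"dy":0.04,"dz":0.076,"claw":0.35},{"wx":0,"wy":0.048,"wz":0,"dx":-0.216,"dy":0.05,"dz":0.095,"claw":0.35}]'
python3 -m creep '[{"wx":0,"wy":0,"wz":0,"dx":0,"dy":0.02,"dz":0,"claw":0.35},{"wx":0,"wy":0,"wz":0,"dx":0,"dy":0.04,"dz":0,"claw":0.35},{"wx":0,"wy":0,"wz":0,"dx":0,"dy":0.05,"dz":0,"claw":0.35},{"wx":0,"wy":0,"wz":0,"dx":0,"dy":0.05,"dz":0,"claw":0.35},{"wx":0,"wy":0,"wz":0,"dx":0,"dy":0.05,"dz":0,"claw":0.35}]'
python3 - <<'E'
from h import *
from rig import snapshot
t=snapshot("top");np.savez("pics/top2.npz",**t)
P=cloud(t);bed=P[(abs(P[...,0]-.453)<.055)&(abs(P[...,1]-.03)<.08)&(P[...,2]>.033)&(P[...,2]<.044)]
rc=cv2.minAreaRect((bed[:,:2]*1000).astype(np.float32));print(len(bed),rc,np.median(bed[:,2]),np.median(bed,0))
im=t["img"];u,v=proj(t,[.453,.03,.03])[0].astype(int);c=im[v-40:v+40,u-60:u+60,::-1]
cv2.imwrite("pics/p2.png",np.clip(cv2.resize(c,None,fx=5,fy=5,interpolation=cv2.INTER_CUBIC)*1.6,0,255).astype(np.uint8))
plan([(.5485,.2887,.009,-92.7)])
E
```

```text
clock: 8.25
eef_pos: [0.547, 0.2896, 0.0965]
orientation: [0.487, -0.489, 0.512, -0.511]
ft_force: [0.6, 0.3, -0.0]
gripper_width: 0.0555
clock: 8.75
eef_pos: [0.5474, 0.2883, 0.0492]
orientation: [0.488, -0.488, 0.512, -0.512]
ft_force: [-0.5, 0.5, 0.1]
gripper_width: 0.0558
13 ((457.79193115234375, 25.655303955078125), (75.83790588378906, 127.07874298095703), 2.3959860801696777) 0.03349143067124283 [ 0.4870569  -0.01628681  0.03349143]
t 8.8 p [0.5479 0.2886 0.0499] yaw -92.7 F [ 1.  -0.5 -0.3] w 0.0555
(0.5485, 0.2887, 0.009) d [-0.0001  0.0409  0.0006] w [-0.0008 -0.0005 -0.0004]
```

View pics/p2.png

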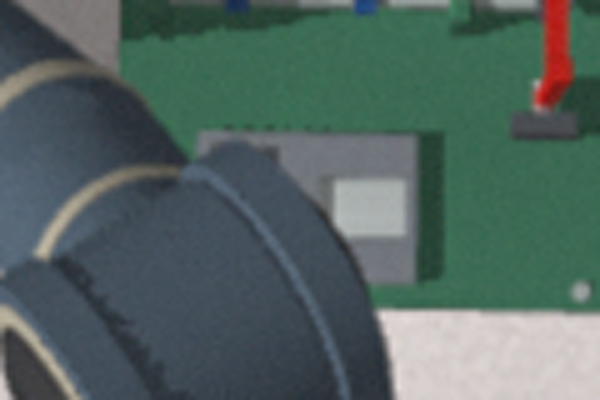

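Image: the arm hides the long recess; I will check it later. Grip the sandy slab.

```bash
python3 -m creep '[{"wx":0,"wy":0,"wz":0,"dx":0,"dy":0.02,"dz":0,"claw":0.35},{"wx":0,"wy":0,"wz":0,"dx":0,"dy":0.035,"dz":0,"claw":0.35},{"wx":0,"wy":0,"wz":0,"dx":0,"dy":0.041,"dz":0,"claw":0.35},{"wx":0,"wy":0,"wz":0,"dx":0,"dy":0.041,"dz":0,"claw":0.35},{"wx":0,"wy":0,"wz":0,"dx":0,"dy":0.041,"dz":0,"claw":0.35}]'
python3 -m creep '[{"wx":0,"wy":0,"wz":0,"dx":0,"dy":0,"dz":0,"claw":0.6},{"wx":0,"wy":0,"wz":0,"dx":0,"dy":0,"dz":0,"claw":0.75},{"wx":0,"wy":0,"wz":0,"dx":0,"dy":0,"dz":0,"claw":0.9},{"wx":0,"wy":0,"wz":0,"dx":0,"dy":0,"dz":0,"claw":0.9},{"wx":0,"wy":0,"wz":0,"dx":0,"dy":0,"dz":0,"claw":0.9}]'
python3 -m creep '[{"wx":0,"wy":0,"wz":0,"dx":0,"dy":-0.02,"dz":0,"claw":0.9},{"wx":0,"wy":0,"wz":0,"dx":0,"dy":-0.05,"dz":0,"claw":0.9},{"wx":0,"wy":0,"wz":0,"dx":0,"dy":-0.09,"dz":0,"claw":0.9},{"wx":0,"wy":0,"wz":0,"dx":0,"dy":-0.11,"dz":0,"claw":0.9},{"wx":0,"wy":0,"wz":0,"dx":0,"dy":-0.11,"dz":0,"claw":0.9}]'
python3 - <<'E'
from h import *
from rig import snapshot
s=snapshot("scene");np.savez("pics/scene3.npz",**s)
plan([(.48,.14,.12,-47),(.453,-.0085,.12,-4),(.453,-.0085,.12,0)])
u,v=proj(s,[.453,.0725,.03])[0].astype(int);u2,v2=proj(s,[.5485,.2887,.12])[0].astype(int)
a=[cv2.resize(s["img"][y-35:y+35,x-50:x+50,::-1],None,fx=4,fy=4,interpolation=cv2.INTER_CUBIC) for x,y in((u,v),(u2,v2))]
cv2.imwrite("pics/p3.png",np.hstack(a))
E
```

```text
clock: 9.3
eef_pos: [0.5478, 0.2888, 0.0088]
orientation: [-0.488, 0.488, -0.512, 0.512]
ft_force: [0.2, -0.3, 0.4]
gripper_width: 0.0556
clock: 9.8
eef_pos: [0.5482, 0.2891, 0.0095]
orientation: [-0.489, 0.487, -0.511, 0.512]
ft_force: [-1.3, 0.1, 6.1]
gripper_width: 0.0278
clock: 10.3
eef_pos: [0.5493, 0.2898, 0.1218]
orientation: [-0.49, 0.486, -0.511, 0.512]
ft_force: [0.4, 0.1, -0.3]
gripper_width: 0.0279
t 10.3 p [0.5481 0.2889 0.1195] yaw -92.7 F [-0.6  0.4 -0.5] w 0.0281
(0.48, 0.14, 0.12) d [ 0.1519 -0.0008 -0.061 ] w [-2.700e-03 -7.978e-01 -1.000e-04]
(0.453, -0.0085, 0.12) d [ 0.0902  0.     -0.121 ] w [ 0.     -0.7505  0.    ]
(0.453, -0.0085, 0.12) d [0. 0. 0.] w [ 0.     -0.0698  0.    ]
```

View pics/p3.png

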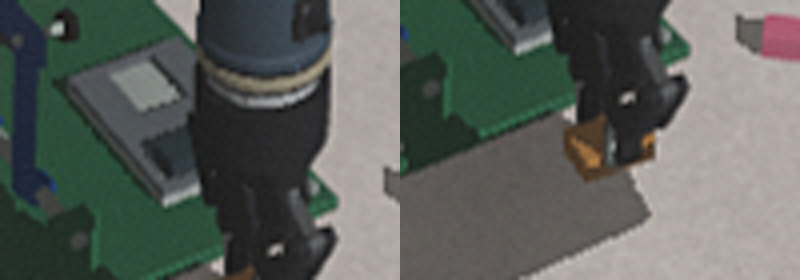

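Image: the long slab sits in its recess (left crop (170,155)) and the sandy slab is in the fingers. Carry it over with the quarter turn.

```bash
python3 -m creep '[{"wx":0,"wy":-0.14,"wz":0,"dx":0.03,"dy":0,"dz":-0.012,"claw":0.9},{"wx":0,"wy":-0.28,"wz":0,"dx":0.06,"dy":0,"dz":-0.024,"claw":0.9},{"wx":0,"wy":-0.42,"wz":0,"dx":0.09,"dy":0,"dz":-0.037,"claw":0.9},{"wx":0,"wy":-0.56,"wz":0,"dx":0.12,"dy":0,"dz":-0.049,"claw":0.9},{"wx":0,"wy":-0.7,"wz":0,"dx":0.152,"dy":0,"dz":-0.061,"claw":0.9}]'
python3 -c "
from h import *
a=np.radians(-92.7+np.degrees(.7));R=Ro.from_matrix(np.column_stack([[np.cos(a),np.sin(a),0],[0,0,-1],[-np.sin(a),np.cos(a),0]]))
plan([(.453,-.0085,.12,-12),(.453,-.0085,.045,0)])
plan([(.453,-.0085,.12,-12),(.453,-.0085,.045,0)],(np.array([.48,.14,.12]),R))"
```

```text
clock: 10.85
eef_pos: [0.4774, 0.1382, 0.1166]
orientation: [-0.634, 0.636, -0.312, 0.31]
ft_force: [0.4, -0.6, -1.1]
gripper_width: 0.0279
t 10.8 p [0.4774 0.1382 0.1166] yaw -52.2 F [ 0.4 -0.6 -1.1] w 0.0279
(0.453, -0.0085, 0.12) d [ 0.101  -0.0032 -0.1092] w [ 0.0025 -0.702  -0.0026]
(0.453, -0.0085, 0.045) d [0.    0.075 0.   ] w [ 0.     -0.2094  0.    ]
(0.453, -0.0085, 0.12) d [ 0.1016  0.     -0.1117] w [ 0.     -0.7085  0.    ]
(0.453, -0.0085, 0.045) d [0.    0.075 0.   ] w [ 0.     -0.2094  0.    ]
```

```bash
python3 -m creep '[{"wx":0,"wy":-0.14,"wz":0,"dx":0.02,"dy":0,"dz":-0.022,"claw":0.9},{"wx":0,"wy":-0.28,"wz":0,"dx":0.04,"dy":0,"dz":-0.044,"claw":0.9},{"wx":0,"wy":-0.42,"wz":0,"dx":0.061,"dy":0,"dz":-0.067,"claw":0.9},{"wx":0,"wy":-0.56,"wz":0,"dx":0.081,"dy":0,"dz":-0.089,"claw":0.9},{"wx":0,"wy":-0.7,"wz":0,"dx":0.101,"dy":0,"dz":-0.111,"claw":0.9}]'
python3 -m creep '[{"wx":0,"wy":-0.1,"wz":0,"dx":0,"dy":0.02,"dz":0,"claw":0.9},{"wx":0,"wy":-0.2,"wz":0,"dx":0,"dy":0.04,"dz":0,"claw":0.9},{"wx":0,"wy":-0.215,"wz":0,"dx":0,"dy":0.06,"dz":0,"claw":0.9},{"wx":0,"wy":-0.215,"wz":0,"dx":0,"dy":0.06,"dz":0,"claw":0.9},{"wx":0,"wy":-0.215,"wz":0,"dx":0,"dy":0.06,"dz":0,"claw":0.9}]'
python3 -c "
from h import *
plan([(.453,-.0085,.036,0),(.453,-.0085,.0295,0)])"
```

```text
clock: 11.35
eef_pos: [0.4508, -0.0094, 0.1169]
orientation: [0.703, -0.703, 0.076, -0.074]
ft_force: [1.0, -1.1, -1.3]
gripper_width: 0.0281
clock: 11.85
eef_pos: [0.4516, -0.0078, 0.0577]
orientation: [0.707, -0.707, 0.002, -0.0]
ft_force: [0.8, -0.3, -0.1]
gripper_width: 0.0279
t 11.8 p [ 0.4516 -0.0078  0.0577] yaw -0.2 F [ 0.8 -0.3 -0.1] w 0.0279
(0.453, -0.0085, 0.036) d [ 0.0014  0.0217 -0.0007] w [-0.0007 -0.0028 -0.0025]
(0.453, -0.0085, 0.0295) d [0.     0.0065 0.    ] w [0. 0. 0.]
```

```bash
python3 -m creep '[{"wx":0,"wy":0,"wz":0,"dx":0.001,"dy":0.008,"dz":0,"claw":0.9},{"wx":0,"wy":0,"wz":0,"dx":0.001,"dy":0.014,"dz":0,"claw":0.9},{"wx":0,"wy":0,"wz":0,"dx":0.001,"dy":0.018,"dz":0,"claw":0.9},{"wx":0,"wy":0,"wz":0,"dx":0.001,"dy":0.021,"dz":0,"claw":0.9},{"wx":0,"wy":0,"wz":0,"dx":0.001,"dy":0.023,"dz":0,"claw":0.9}]'
python3 -m creep '[{"wx":0,"wy":0,"wz":0,"dx":0,"dy":0.002,"dz":0,"claw":0.9},{"wx":0,"wy":0,"wz":0,"dx":0,"dy":0.004,"dz":0,"claw":0.9},{"wx":0,"wy":0,"wz":0,"dx":0,"dy":0.006,"dz":0,"claw":0.9},{"wx":0,"wy":0,"wz":0,"dx":0,"dy":0.006,"dz":0,"claw":0.9},{"wx":0,"wy":0,"wz":0,"dx":0,"dy":0.006,"dz":0,"claw":0.9}]'
```

```text
clock: 12.35
eef_pos: [0.4536, -0.008, 0.0352]
orientation: [-0.707, 0.707, -0.001, 0.001]
ft_force: [0.2, 0.1, -0.4]
gripper_width: 0.0278
clock: 12.85
eef_pos: [0.4537, -0.008, 0.0295]
orientation: [-0.707, 0.707, -0.001, 0.001]
ft_force: [0.1, 0.4, 1.1]
gripper_width: 0.0282
```

```bash
python3 -m creep '[{"wx":0,"wy":0,"wz":0,"dx":0,"dy":0.0005,"dz":0,"claw":0.9},{"wx":0,"wy":0,"wz":0,"dx":0,"dy":0.0005,"dz":0,"claw":0.55},{"wx":0,"wy":0,"wz":0,"dx":0,"dy":0.0005,"dz":0,"claw":0.5},{"wx":0,"wy":0,"wz":0,"dx":0,"dy":0.0005,"dz":0,"claw":0.5},{"wx":0,"wy":0,"wz":0,"dx":0,"dy":0.0005,"dz":0,"claw":0.5}]'
python3 -m creep '[{"wx":0,"wy":0,"wz":0,"dx":0,"dy":-0.03,"dz":0,"claw":0.5},{"wx":0,"wy":0,"wz":0,"dx":0,"dy":-0.07,"dz":0,"claw":0.5},{"wx":0,"wy":0,"wz":0,"dx":0,"dy":-0.12,"dz":0,"claw":0.7},{"wx":0,"wy":0,"wz":0,"dx":0,"dy":-0.16,"dz":0,"claw":1},{"wx":0,"wy":0,"wz":0,"dx":0,"dy":-0.2,"dz":0,"claw":1}]'
python3 - <<'E'
from h import *
from rig import snapshot
a=[]
for n in("scene","top"):
    s=snapshot(n);np.savez(f"pics/{n}4.npz",**s)
    u,v=proj(s,[.48,-.02,.05])[0].astype(int);w=70
    a.append(cv2.resize(s["img"][v-60:v+60,u-w:u+w,::-1],None,fx=2.85,fy=2.85,interpolation=cv2.INTER_CUBIC))
cv2.imwrite("pics/p4.png",np.clip(np.hstack(a)*1.5,0,255).astype(np.uint8))
plan([(.517,-.088,.20,0),(.517,-.088,.107,0)])
E
```

```text
clock: 13.35
eef_pos: [0.4535, -0.008, 0.0288]
orientation: [0.707, -0.707, 0.001, -0.001]
ft_force: [0.2, -0.7, -0.1]
gripper_width: 0.0427
clock: 13.85
eef_pos: [0.4533, -0.0079, 0.2306]
orientation: [-0.707, 0.707, -0.001, 0.001]
ft_force: [0.8, -1.3, -1.0]
gripper_width: 0.0006
t 13.9 p [ 0.4569 -0.0075  0.2338] yaw -0.2 F [ 0.6 -0.5  0.7] w 0.0002
(0.517, -0.088, 0.2) d [ 0.06    0.0346 -0.0803] w [ 0.002  -0.0035  0.0105]
(0.517, -0.088, 0.107) d [0.    0.093 0.   ] w [0. 0. 0.]
```

View pics/p4.png

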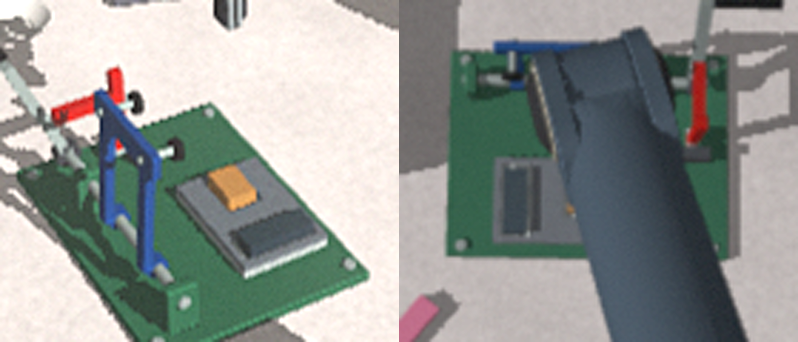

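Image: both slabs sit flat in their recesses (left crop (232,185) and (270,230)), let go; catch upright at (115,90). Now the catch.

```bash
python3 -m creep '[{"wx":0,"wy":0,"wz":0,"dx":0.03,"dy":0,"dz":-0.04,"claw":1},{"wx":0,"wy":0,"wz":0,"dx":0.062,"dy":0.01,"dz":-0.082,"claw":1},{"wx":0,"wy":0,"wz":0,"dx":0.062,"dy":0.03,"dz":-0.082,"claw":1},{"wx":0,"wy":0,"wz":0,"dx":0.062,"dy":0.03,"dz":-0.082,"claw":1},{"wx":0,"wy":0,"wz":0,"dx":0.062,"dy":0.03,"dz":-0.082,"claw":1}]'
python3 - <<'E'
from h import *
from rig import snapshot
s=snapshot("scene");np.savez("pics/scene5.npz",**s)
u,v=proj(s,[.523,-.123,.12])[0].astype(int)
P=cloud(s);im=s["img"].astype(int);m=(im[...,0]>110)&(im[...,1]<70)&(im[...,2]<70)&(abs(P[...,0]-.56)<.08)&(abs(P[...,1]+.123)<.06)
X=P[m];print(len(X),X.min(0).round(3),X.max(0).round(3)); T=X[X[:,2]>.108];print("top",np.median(T,0).round(3),len(T), "foot",np.median(X[X[:,2]<.06],0).round(3))
cv2.imwrite("pics/p5.png",cv2.resize(s["img"][v-60:v+50,u-65:u+65,::-1],None,fx=4,fy=4,interpolation=cv2.INTER_CUBIC))
plan([(.517,-.09,.107,0)])
E
```

```text
clock: 14.45
eef_pos: [0.5145, -0.0891, 0.1982]
orientation: [0.708, -0.707, 0.001, 0.0]
ft_force: [-0.2, 0.4, -0.5]
gripper_width: 0.0004
116 [ 0.516 -0.131  0.038] [ 0.59  -0.109  0.133]
top [ 0.522 -0.117  0.124] 30 foot [ 0.525 -0.116  0.039]
t 14.5 p [ 0.5149 -0.0888  0.1991] yaw -0.0 F [-0.2  0.8  0.3] w 0.0
(0.517, -0.09, 0.107) d [ 0.0021  0.0921 -0.0013] w [-0.0004 -0.0007 -0.0004]
```

View pics/p5.png

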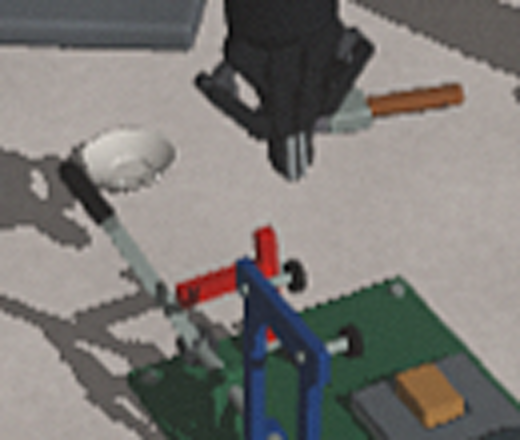

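```bash
python3 -m creep '[{"wx":0,"wy":0,"wz":0,"dx":0.001,"dy":0.03,"dz":0,"claw":1},{"wx":0,"wy":0,"wz":0,"dx":0.001,"dy":0.06,"dz":0,"claw":1},{"wx":0,"wy":0,"wz":0,"dx":0.001,"dy":0.092,"dz":0,"claw":1},{"wx":0,"wy":0,"wz":0,"dx":0.001,"dy":0.092,"dz":0,"claw":1},{"wx":0,"wy":0,"wz":0,"dx":0.001,"dy":0.092,"dz":0,"claw":1}]'
python3 -m creep '[{"wx":0,"wy":0,"wz":0,"dx":0,"dy":0,"dz":-0.01,"claw":1},{"wx":0,"wy":0,"wz":0,"dx":0,"dy":0,"dz":-0.02,"claw":1},{"wx":0,"wy":0,"wz":0,"dx":0,"dy":0,"dz":-0.03,"claw":1},{"wx":0,"wy":0,"wz":0,"dx":0,"dy":0,"dz":-0.04,"claw":1},{"wx":0,"wy":0,"wz":0,"dx":0,"dy":0,"dz":-0.05,"claw":1}]'
python3 -m creep '[{"wx":0,"wy":0,"wz":0,"dx":0,"dy":0,"dz":-0.01,"claw":1},{"wx":0,"wy":0,"wz":0,"dx":0,"dy":0,"dz":-0.02,"claw":1},{"wx":0,"wy":0,"wz":0,"dx":0,"dy":0,"dz":-0.03,"claw":1},{"wx":0,"wy":0,"wz":0,"dx":0,"dy":0,"dz":-0.035,"claw":1},{"wx":0,"wy":0,"wz":0,"dx":0,"dy":0,"dz":-0.035,"claw":1}]'
python3 - <<'E'
from h import *
from rig import snapshot
s=snapshot("scene");np.savez("pics/scene6.npz",**s)
P=cloud(s);im=s["img"].astype(int);m=(im[...,0]>110)&(im[...,1]<70)&(im[...,2]<70)&(abs(P[...,0]-.56)<.1)&(abs(P[...,1]+.15)<.12)
X=P[m];print(len(X),X.min(0).round(3),X.max(0).round(3))
plan([(.517,-.176,.2,0)])
E
```

```text
clock: 15.0
eef_pos: [0.5167, -0.0892, 0.1081]
orientation: [0.707, -0.707, 0.0, -0.001]
ft_force: [-0.1, -0.5, 0.3]
gripper_width: 0.0001
clock: 15.5
eef_pos: [0.5162, -0.1417, 0.1072]
orientation: [-0.707, 0.707, -0.001, 0.002]
ft_force: [-1.0, 0.2, 0.1]
gripper_width: 0.0003
clock: 16.0
eef_pos: [0.516, -0.1762, 0.1068]
orientation: [-0.707, 0.707, -0.002, 0.002]
ft_force: [0.6, 0.1, -0.1]
gripper_width: 0.0
126 [ 0.514 -0.252 -0.004] [ 0.61  -0.11   0.103]
t 16.1 p [ 0.516  -0.1754  0.1068] yaw -0.2 F [ 0.1 -0.1  0.5] w -0.0004
(0.517, -0.176, 0.2) d [ 0.001  -0.0932 -0.0006] w [-0.0002 -0.0035 -0.0001]
```

```bash
python3 -m creep '[{"wx":0,"wy":0,"wz":0,"dx":0,"dy":-0.03,"dz":0,"claw":1},{"wx":0,"wy":0,"wz":0,"dx":0,"dy":-0.06,"dz":0,"claw":1},{"wx":0,"wy":0,"wz":0,"dx":0,"dy":-0.1,"dz":0,"claw":0.8},{"wx":0,"wy":0,"wz":0,"dx":0,"dy":-0.14,"dz":0,"claw":0.5},{"wx":0,"wy":0,"wz":0,"dx":0,"dy":-0.15,"dz":0,"claw":0.4}]'
python3 - <<'E'
from h import *
from rig import snapshot
s=snapshot("scene");np.savez("pics/scene7.npz",**s)
P=cloud(s);im=s["img"].astype(int);m=(im[...,0]>110)&(im[...,1]<70)&(im[...,2]<70)&(abs(P[...,0]-.56)<.1)&(abs(P[...,1]+.15)<.12)
X=P[m];print(len(X),np.percentile(X,[2,50,98],axis=0).round(3))
m=(im.max(2)<60)&(abs(P[...,0]-.64)<.03)&(abs(P[...,1]+.165)<.05)&(abs(P[...,2]-.179)<.03);X=P[m];print("bar",len(X),X.mean(0).round(4),X.min(0).round(3),X.max(0).round(3))
u,v=proj(s,[.55,-.15,.10])[0].astype(int)
cv2.imwrite("pics/p7.png",cv2.resize(s["img"][v-60:v+50,u-65:u+65,::-1],None,fx=4,fy=4,interpolation=cv2.INTER_CUBIC))
plan([(.638,-.167,.245,0),(.638,-.167,.16,0)])
E
```

```text
clock: 16.55
eef_pos: [0.5186, -0.1742, 0.2616]
orientation: [-0.706, 0.708, 0.002, 0.003]
ft_force: [1.0, 0.3, 0.2]
gripper_width: 0.0429
127 [[ 0.516 -0.247 -0.002]
 [ 0.541 -0.187  0.039]
 [ 0.589 -0.167  0.045]]
bar 83 [ 0.6375 -0.1608  0.1833] [ 0.627 -0.2    0.176] [ 0.644 -0.126  0.19 ]
t 16.6 p [ 0.5182 -0.1745  0.2611] yaw -0.1 F [0.6 0.6 0.8] w 0.0502
(0.638, -0.167, 0.245) d [0.1196 0.0168 0.0077] w [ 0.0027 -0.0018  0.0067]
(0.638, -0.167, 0.16) d [0.    0.085 0.   ] w [0. 0. 0.]
```

View pics/p7.png

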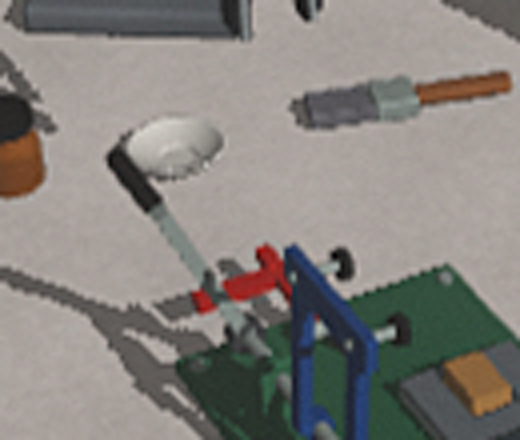

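Image: catch lies flat outward (crop (240,285)), z ≤ 45 mm; bar at (135,175), centre about (0.6375, -0.163). Go pinch the bar.

```bash
python3 -m creep '[{"wx":0,"wy":0,"wz":0,"dx":0.04,"dy":0,"dz":0.007,"claw":0.35},{"wx":0,"wy":0,"wz":0,"dx":0.08,"dy":0,"dz":0.007,"claw":0.35},{"wx":0,"wy":0,"wz":0,"dx":0.12,"dy":0.01,"dz":0.007,"claw":0.35},{"wx":0,"wy":0,"wz":0,"dx":0.12,"dy":0.016,"dz":0.007,"claw":0.35},{"wx":0,"wy":0,"wz":0,"dx":0.12,"dy":0.016,"dz":0.007,"claw":0.35}]'
python3 -m creep '[{"wx":0,"wy":0,"wz":0,"dx":0,"dy":0.03,"dz":0,"claw":0.35},{"wx":0,"wy":0,"wz":0,"dx":0,"dy":0.06,"dz":0,"claw":0.35},{"wx":0,"wy":0,"wz":0,"dx":0,"dy":0.08,"dz":0,"claw":0.35},{"wx":0,"wy":0,"wz":0,"dx":0,"dy":0.086,"dz":0,"claw":0.35},{"wx":0,"wy":0,"wz":0,"dx":0,"dy":0.086,"dz":0,"claw":0.35}]'
python3 -c "
from h import *
plan([(.6375,-.167,.16,0)])"
```

```text
clock: 17.1
eef_pos: [0.635, -0.1675, 0.2375]
orientation: [0.708, -0.706, 0.002, 0.002]
ft_force: [-0.7, 0.6, -0.4]
gripper_width: 0.0553
clock: 17.6
eef_pos: [0.6349, -0.1687, 0.1545]
orientation: [-0.707, 0.707, -0.002, 0.0]
ft_force: [0.1, -0.2, 0.6]
gripper_width: 0.0556
t 17.6 p [ 0.6349 -0.1687  0.1545] yaw -0.2 F [ 0.1 -0.2  0.6] w 0.0556
(0.6375, -0.167, 0.16) d [ 0.0026 -0.0055  0.0017] w [ 0.0002 -0.003  -0.0018]
```

```bash
python3 -m creep '[{"wx":0,"wy":0,"wz":0,"dx":0.002,"dy":-0.005,"dz":0.001,"claw":0.35},{"wx":0,"wy":0,"wz":0,"dx":0.002,"dy":-0.005,"dz":0.001,"claw":0.6},{"wx":0,"wy":0,"wz":0,"dx":0.002,"dy":-0.005,"dz":0.001,"claw":0.8},{"wx":0,"wy":0,"wz":0,"dx":0.002,"dy":-0.005,"dz":0.001,"claw":1},{"wx":0,"wy":0,"wz":0,"dx":0.002,"dy":-0.005,"dz":0.001,"claw":1}]'
python3 -m creep '[{"wx":0,"wy":0,"wz":0,"dx":0,"dy":0,"dz":0,"claw":1},{"wx":0,"wy":0,"wz":0,"dx":0,"dy":0,"dz":0,"claw":1},{"wx":0,"wy":0,"wz":0,"dx":0,"dy":0,"dz":0,"claw":1},{"wx":0,"wy":0,"wz":0,"dx":0,"dy":0,"dz":0,"claw":1},{"wx":0,"wy":0,"wz":0,"dx":0,"dy":0,"dz":0,"claw":1}]'
python3 -c "
from h import *
plan([(.6375,-.167,.16,0)])
f=lambda q:.14*np.array([np.sin(.4-q),-np.cos(.4-q)])
for k in range(4):
  q0=.4*k
  print(q0,[(f(q)-f(q0)).round(4).tolist() for q in q0+.08*np.arange(1,6)])"
```

```text
clock: 18.1
eef_pos: [0.637, -0.1676, 0.1608]
orientation: [-0.707, 0.707, -0.002, 0.0]
ft_force: [-4.8, 0.6, 5.3]
gripper_width: 0.0139
clock: 18.6
eef_pos: [0.637, -0.1676, 0.1608]
orientation: [-0.707, 0.707, -0.002, 0.0]
ft_force: [-4.4, 0.1, 6.0]
gripper_width: 0.014
t 18.6 p [ 0.637  -0.1676  0.1608] yaw -0.2 F [-4.4  0.1  6. ] w 0.014
(0.6375, -0.167, 0.16) d [0.0005 0.0008 0.0006] w [ 0.0008 -0.0032 -0.0025]
0.0 [[-0.0105, -0.0039], [-0.0212, -0.007], [-0.0322, -0.0093], [-0.0433, -0.0106], [-0.0545, -0.0111]]
0.4 [[-0.0112, 0.0004], [-0.0223, 0.0018], [-0.0333, 0.004], [-0.044, 0.0071], [-0.0545, 0.0111]]
0.8 [[-0.0101, 0.0048], [-0.0198, 0.0103], [-0.0291, 0.0167], [-0.0378, 0.0237], [-0.0459, 0.0314]]
1.2000000000000002 [[-0.0075, 0.0083], [-0.0143, 0.0172], [-0.0203, 0.0267], [-0.0256, 0.0365], [-0.0301, 0.0468]]
```

```bash
python3 -m creep '[{"wx":0,"wy":0,"wz":0,"dx":-0.0105,"dy":-0.004,"dz":0,"claw":1},{"wx":0,"wy":0,"wz":0,"dx":-0.021,"dy":-0.007,"dz":0,"claw":1},{"wx":0,"wy":0,"wz":0,"dx":-0.032,"dy":-0.009,"dz":0,"claw":1},{"wx":0,"wy":0,"wz":0,"dx":-0.043,"dy":-0.0105,"dz":0,"claw":1},{"wx":0,"wy":0,"wz":0,"dx":-0.0545,"dy":-0.011,"dz":0,"claw":1}]'
python3 -m creep '[{"wx":0,"wy":0,"wz":0,"dx":-0.011,"dy":0.0005,"dz":0,"claw":1},{"wx":0,"wy":0,"wz":0,"dx":-0.022,"dy":0.002,"dz":0,"claw":1},{"wx":0,"wy":0,"wz":0,"dx":-0.033,"dy":0.004,"dz":0,"claw":1},{"wx":0,"wy":0,"wz":0,"dx":-0.044,"dy":0.007,"dz":0,"claw":1},{"wx":0,"wy":0,"wz":0,"dx":-0.0545,"dy":0.011,"dz":0,"claw":1}]'
python3 -c "
from h import *
plan([(.583-.14*np.sin(.4),-.167,.16,0)])"
```

```text
clock: 19.1
eef_pos: [0.5835, -0.1673, 0.1721]
orientation: [-0.707, 0.707, -0.0, 0.002]
ft_force: [2.9, -0.1, 4.0]
gripper_width: 0.0139
clock: 19.6
eef_pos: [0.5281, -0.1671, 0.1612]
orientation: [-0.707, 0.707, -0.001, 0.001]
ft_force: [0.1, 0.2, 9.2]
gripper_width: 0.0141
t 19.6 p [ 0.5281 -0.1671  0.1612] yaw -0.2 F [0.1 0.2 9.2] w 0.0141
(np.float64(0.5284814320767889), -0.167, 0.16) d [0.0004 0.0012 0.0001] w [ 0.001  -0.0032 -0.0001]
```

```bash
python3 -m creep '[{"wx":0,"wy":0,"wz":0,"dx":-0.010,"dy":0.005,"dz":0,"claw":1},{"wx":0,"wy":0,"wz":0,"dx":-0.020,"dy":0.0105,"dz":0,"claw":1},{"wx":0,"wy":0,"wz":0,"dx":-0.029,"dy":0.017,"dz":0,"claw":1},{"wx":0,"wy":0,"wz":0,"dx":-0.038,"dy":0.024,"dz":0,"claw":1},{"wx":0,"wy":0,"wz":0,"dx":-0.046,"dy":0.0315,"dz":0,"claw":1}]'
python3 -m creep '[{"wx":0,"wy":0,"wz":0,"dx":-0.0055,"dy":0.006,"dz":0,"claw":1},{"wx":0,"wy":0,"wz":0,"dx":-0.011,"dy":0.0125,"dz":0,"claw":1},{"wx":0,"wy":0,"wz":0,"dx":-0.0155,"dy":0.0195,"dz":0,"claw":1},{"wx":0,"wy":0,"wz":0,"dx":-0.020,"dy":0.0265,"dz":0,"claw":1},{"wx":0,"wy":0,"wz":0,"dx":-0.0245,"dy":0.034,"dz":0,"claw":1}]'
python3 -m creep '[{"wx":0,"wy":0,"wz":0,"dx":0,"dy":0,"dz":0,"claw":1},{"wx":0,"wy":0,"wz":0,"dx":0,"dy":0,"dz":0,"claw":1},{"wx":0,"wy":0,"wz":0,"dx":0,"dy":0,"dz":0,"claw":1},{"wx":0,"wy":0,"wz":0,"dx":0,"dy":0,"dz":0,"claw":1},{"wx":0,"wy":0,"wz":0,"dx":0,"dy":0,"dz":0,"claw":1}]'
python3 -c "
from h import *
plan([(.583-.14*np.sin(1.1),-.167,.05+.14*np.cos(1.1)-.0185,0)])"
```

```text
clock: 20.1
eef_pos: [0.4802, -0.1668, 0.1283]
orientation: [-0.707, 0.707, -0.003, -0.0]
ft_force: [-0.5, 1.2, 3.9]
gripper_width: 0.0141
clock: 20.6
eef_pos: [0.4569, -0.1667, 0.0947]
orientation: [-0.707, 0.707, -0.002, 0.0]
ft_force: [-1.8, 0.6, 23.8]
gripper_width: 0.014
clock: 21.1
eef_pos: [0.4572, -0.1667, 0.0953]
orientation: [-0.707, 0.707, -0.002, 0.0]
ft_force: [-2.8, 0.8, 14.1]
gripper_width: 0.0139
t 21.1 p [ 0.4572 -0.1667  0.0953] yaw -0.2 F [-2.8  0.8 14.1] w 0.0139
(np.float64(0.458230969591399), -0.167, np.float64(0.09500345699958083)) d [ 0.0011  0.0003 -0.0003] w [ 0.001  -0.0031 -0.0026]
```

```bash
python3 -m creep '[{"wx":0,"wy":0,"wz":0,"dx":-0.0005,"dy":0.0005,"dz":0,"claw":1},{"wx":0,"wy":0,"wz":0,"dx":-0.0005,"dy":0.001,"dz":0,"claw":1},{"wx":0,"wy":0,"wz":0,"dx":-0.0005,"dy":0.001,"dz":0,"claw":1},{"wx":0,"wy":0,"wz":0,"dx":-0.0005,"dy":0.001,"dz":0,"claw":1},{"wx":0,"wy":0,"wz":0,"dx":-0.0005,"dy":0.001,"dz":0,"claw":1}]'
```

```text
clock: 21.6
eef_pos: [0.4571, -0.1668, 0.095]
orientation: [-0.707, 0.708, -0.002, 0.0]
ft_force: [-4.8, 0.5, 19.0]
gripper_width: 0.0146
```

```bash
python3 -m creep '[{"wx":0,"wy":0,"wz":0,"dx":-0.001,"dy":0,"dz":0,"claw":1},{"wx":0,"wy":0,"wz":0,"dx":-0.002,"dy":0.0005,"dz":0,"claw":1},{"wx":0,"wy":0,"wz":0,"dx":-0.002,"dy":0.0005,"dz":0,"claw":1},{"wx":0,"wy":0,"wz":0,"dx":-0.002,"dy":0.0005,"dz":0,"claw":1},{"wx":0,"wy":0,"wz":0,"dx":-0.002,"dy":0.0005,"dz":0,"claw":1}]'
python3 - <<'E'
from h import *
from rig import snapshot
s=snapshot("scene");np.savez("pics/scene8.npz",**s)
u,v=proj(s,[.47,-.05,.06])[0].astype(int)
a=[cv2.resize(s["img"][v-75:v+55,u-80:u+80,::-1],None,fx=4,fy=4,interpolation=cv2.INTER_CUBIC)]
cv2.imwrite("pics/p8.png",np.clip(a[0]*1.4,0,255).astype(np.uint8))
E
```

```text
clock: 22.1
eef_pos: [0.4571, -0.1667, 0.095]
orientation: [-0.707, 0.708, -0.0, 0.002]
ft_force: [-1.0, 1.1, 18.1]
gripper_width: 0.0138
```

View pics/p8.png

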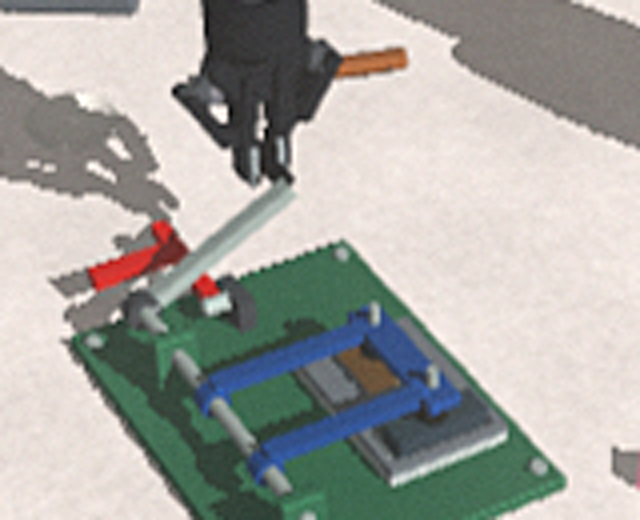

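Image: clamp arm flat over both slabs (crop (400,370)), catch lying down (130,265), fingers on the bar (265,180). More push no longer moves the TCP, so the lever is at its stop. Hand in.

```bash
python3 -c "
from rig import r
s=r.read_state();print(s['clock'],s['eef_pos'],s['ft_force'],s['gripper_width']);print(r.hand_in())"
```

```text
22.15 [ 0.45707329 -0.16673863  0.09502194] [-1.13922745  0.86317071 17.49795613] 0.013991485785597488
the job is handed in; nothing more can be done
None
```

I did the whole job in the order asked and handed it in at 22.15 s, with the fingers still holding the lever down.

- **Slabs:** I set both down in their matching recesses. The gripper met contact at about the height expected for each recess floor (2.9 N for the long slab, 1.1 N for the short one), and then I let go. The camera picture afterwards showed both lying flat.
- **Catch:** I flipped it outward before touching the lever. The picture showed it lying down, with its top no higher than about 45 mm.
- **Lever:** I pulled the bar along its arc to an estimated 1.50 rad. Pushing further raised the force (about 15 N across the lever, 18 N in all) but did not move the fingers, so I take it to be at its stop. The last picture showed the clamp arm down over both slabs and the fingers closed on the bar (14 mm opening).

**Limits of the checks:**
- The slab seating in the first top view was hidden by the arm, so I confirmed it from the scene camera instead.
- The force reading jumped to about 24 N as the lever reached its stop, before settling.
- I did not see any other object move, but I did not measure their positions again.

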